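# Seat the bakelite crank in the foam bed of the display board

### The arm

A 7-joint arm with a two-finger parallel gripper is mounted at the origin on the work surface. World frame = base frame: x ahead of the robot, y to its left, z up, the work surface at z = 0. Lengths are in m, angles in rad, forces in N, time in s.
With the tool pointing down it reaches from about 0.4 to 0.875 m from the base axis. Payload 6.5 kg.
Tool frame: the origin (TCP) lies midway between the tips of the shut fingers; the grasp point (between the pads) lies 19 mm behind it; z points along the fingers, y is the line along which they close (so a half turn about z gives the same grasp; the last joint's range is limited). The gripper opens to 88 mm and grips with 3 to 60 N. Pads are 18 mm wide; open, the fingers measure 123 mm over their backs; the gripper's body (75 mm by 187 mm) begins 45 mm behind the grasp point.
Start: joints at [-1.305, 0.536, -0.004, 1.538, 0.003, 1.067, -0.071], TCP at [0.212, 0.615, 0.239] pointing down, gripper open.
Joint ranges: [-2.7, 2.7], [-0.37, 2.16], [-1.27, 1.26], [0.24, 2.4], [-1.31, 4.45], [0.19, 1.91], [-2.76, 2.76]. Speed limits (rad/s): [2.39, 2.39, 3.14, 3.14, 3.14, 3.14, 3.14].

### API

Orientations are given as a unit quaternion [x, y, z, w].
In Python, from cell import * gives the robot as it stands.
- The arm moves only by the tool carry_out, never from a script. Its argument "plan" is text: rows parted by semicolons, each of 7 numbers parted by spaces: the shift along the tool's x, y, z scaled (see below), then the turn, a rotation vector about the tool's x, y, z scaled (see below), then the opening, from -1 (shut) to 1 (fully open). In form: dx dy dz ax ay az fingers; .... A call has 1 to 10 rows; each row is the pose to reach, as a shift and turn from the pose commanded when the call began, along the tool's axes at that moment; what a row does not reach only later rows make up. The controller multiplies each number of a shift by 200 mm and each number of a turn by 90 degrees. A row lasts 1/12 s, in which the tool goes at most 41.7 mm and 7.16 degrees, less where a joint would pass 70% of its speed; a pose out of reach is approached as far as the arm can. A call with a number of a shift or a turn outside -1 to 1 is refused whole. A call with a gripper value outside its range is refused whole. The fingers move at their own pace and stop on an object; the grip force is fixed at half the most. Time passes only in rows, so rows that repeat a pose let the fingers close. It gives the time, the measured TCP pose, the force, the opening and the grip force at its end, in the units of the state.
- sense(): the state, without advancing time (a new reading comes with each control period).
- camera(name): name is "side" or "top"; returns a dict with "image" (384x512x3 uint8, blue, green, red), "camera_matrix" (3x3 intrinsics, pixels), "dist" ([k1, k2, p1, p2, k3] as OpenCV has them; the pictures are not rectified), "cam_to_world" (4x4, takes a point from camera to world coordinates). Camera axes: x right, y up, looking along -z (the intrinsics and any distortion apply to the point x, -y, -z); pixel columns grow to the right and rows downward; lengths in m; the calibration is good to about 2 mm. A picture is of the moment at which its call begins. There is no depth.
- job_done(): hands the job in; it is judged then, once.
Trained networks look in a picture, given as the dict that the camera call returned (one of the last four; its "shot" number tells which), for a name from the list of things; names that differ only in an ending like _2 or _b are one class to them, and where a whole thing is asked for, a point or a joint stands for the part that bears it (a point fixed in the world has none). Each returns a list of dicts, best first, with "conf" (0 to 1); they miss things now and then, are a little off and sometimes report something else, mostly with a low value. They report only what shows in the picture. A call takes as long as a camera call. They do not tell look-alikes from the thing itself.
- look_for(picture, target): "rect" ([left, top, right, bottom] in pixels, round what is visible of it).
- cut_out(picture, target): "pixels" (384x512 bool, what is visible of it) and "rect" ([left, top, right, bottom] in pixels, round what is visible of it).
- spot_point(picture, target): "uv" ([column, row] in pixels: a listed point, or the origin of a listed thing).
The state is a dict: "time_s": time; "joints": joint angles; "qd": joint speeds; "effort": joint torques, N m; "ee_pos": TCP position; "tool_rot": TCP orientation; "wrist_force": force on the tool from outside, world axes, zero at the start; "wrist_torque": the same for the moment, N m; "opening": finger opening in m; "grip_force": force on a finger pad.
Only numpy, scipy, OpenCV 4.12 (cv2) and the standard library are available. Lean on these libraries where they do the work, as an engineer would, in place of code of your own. Each camera call takes 0.05 s, during which the arm holds its last target. There are 200 camera calls.

### The job

Slide the aluminium panel of the sloping display board all the way open to uncover the grey foam, then press the brown bakelite crank into its foam cutout, wide round end uphill, until it is fully home and flat on the bottom. Let go of it, and leave the other things on the counter where they stand.

Things in the scene. Friction and masses are not known exactly. Their poses are not given: they have to be found in the camera images.
- panel (a joint): How far the aluminium slide panel is open, m: 0 shut over the foam, 0.12 fully open at its end stop; starts 0 to 0.02. It slides along the board's -y (axes: point cutout), takes about 2 N and stays where it is left. 194 mm up the slope x 125 mm x 3 mm thick, its top 7 mm above the foam. Fully open it clears the cutout entirely.
- panel_handle (a point): Grip point of the panel's handle, an aluminium rib near the panel's -y edge, 60 mm long up the slope (x), 12 mm thick (y), 36 mm high (z). The point is midway along it, 24 mm above the panel's top face, 12 mm below the rib's top. Axes as point cutout. It moves with the panel.
- cutout (a point): Middle of the crank-shaped cutout in the grey foam of the sloping board, at the foam's surface. x runs up the slope, y across the board to the robot's left, z out of the face, leaning 30 degrees from vertical back towards the robot. The cutout is 18 mm deep, flat-floored: a slot 28 mm wide (y) from x = -67 to +17 mm, then a wide end. At the mouth the crank has 2 mm clear all round.
- cutout_wide (a point): Middle of the cutout's wide end, at the foam's surface: 50 x 50 mm, 18 mm deep, 42 mm uphill of point cutout (same axes). Here and 42 mm downhill of point cutout, sprung foam flanks narrow towards the bottom, centre the crank and grip it: pushing it home takes a push along -z growing to 10-20 N (its weight alone leaves it some 9 mm proud); friction then holds it.
- face_mid (a point): Middle of the sloping plywood board's face, level with the foam; axes as point cutout, which lies at y = +60 mm from here. The face is 220 mm (x) by 300 mm (y), with rails 11 mm high along its upper and lower edges. The board is fixed; its place and heading vary from start to start.
- crank_center (a point): Centre of the brown bakelite crank, 27 mm above its underside. x along the arm to the wide round end, y across, z up. 130 mm long (x +-65), arm 24 mm wide, 18 mm thick. Mid boss, the place to grip: 32 (x) x 24 mm (y), top 54 mm above the underside. Round knob at x = -53, 19 mm wide, top at 58 mm. 0.15-0.31 kg; starts flat on the counter. Home: this point is 9 mm above point cutout, axes parallel.
- crank_round (a point): Centre of the crank's wide round end, a flat disc 46 mm in diameter and 18 mm thick, 42 mm along the arm from the crank's centre; the point is half-way up the disc. Goes in the cutout's wide end.
- weight_large: Steel stacking weight, disc 68 mm in diameter and 30 mm high, with the small weight on top; origin at the centre of its underside. Leave alone.
- weight_small: Steel weight, disc 52 mm in diameter and 24 mm high, standing on the large weight; origin at the centre of its underside. Leave alone.
- paperweight: Green glass dome paperweight, 72 mm in diameter, 48 mm high; origin at the centre of its underside. Leave alone.
- paper_roll: White paper roll standing upright, 58 mm in diameter and 57 mm high; origin at the centre of its underside. Leave alone.
- bell: Brass counter bell, 80 mm in diameter, 58 mm high; origin at the centre of its underside. Leave alone.
Mind the look-alikes: they are no part of the job. Of the things that look like the part that bears crank_center, take the one that is farthest to the robot's left at the start.

How it is judged:
By the outcome, as a careful person would: the job done as asked, in the order asked, and still so for the second after the job is handed in, with the robot touching nothing.
It also fails if it takes over 50 s, if anything falls off the work surface, if the arm or the gripper's body presses on something with over 40 N, if the wrist force passes 120 N, or if a joint passes its speed limit or range.

## Working session

There is one attempt and no reset: what is moved stays moved. The work goes in short steps, Python scripts to look and compute and a tool call to move; the robot and the scene stay as the last step left them, time stands still between calls to the robot, and variables do not carry over. Pictures are saved under pics/ and viewed, at most 10 in all, crops included, and the job is handed in when it is done.

Besides the shell and the picture viewer there is one more tool, called after "Call:" as a command line: name --argument value ..., lists and objects as JSON in quotes. carry_out: Moves the arm, as the interface text tells. Its arguments: {"type":"object","properties":{"plan":{"type":"string"}},"required":["plan"]}

```bash
mkdir -p pics; cat > h.py <<'E'
from cell import *
import numpy as np, cv2
from scipy.spatial.transform import Rotation as R
def ray(p,uv):
    K=np.array(p["camera_matrix"]);d=np.array(p["dist"],float)
    n=cv2.undistortPoints(np.array([[uv]],float),K,d)[0,0]
    T=np.array(p["cam_to_world"]);v=T[:3,:3]@np.array([n[0],-n[1],-1]);return T[:3,3],v/np.linalg.norm(v)
def atz(p,uv,z):
    o,v=ray(p,uv);return o+v*(z-o[2])/v[2]
def tri(rs):
    A=0;b=0
    for o,v in rs:
        M=np.eye(3)-np.outer(v,v);A=A+M;b=b+M@o
    X=np.linalg.solve(A,b);return X,[np.linalg.norm((np.eye(3)-np.outer(v,v))@(X-o)) for o,v in rs]
E
python3 - <<'E'
from h import *
s=sense();print(s["time_s"],s["ee_pos"],s["tool_rot"],s["opening"])
P={n:camera(n) for n in("side","top")}
cv2.imwrite("pics/a.png",P["side"]["image"]);cv2.imwrite("pics/b.png",P["top"]["image"])
for n,p in P.items():
    print(n,np.round(np.array(p["cam_to_world"]),3).tolist())
    for t in("panel_handle","crank_center","crank_round","face_mid","cutout","cutout_wide","weight_large","paperweight","paper_roll","bell"):
        print(t,[(np.round(q["uv"],1).tolist(),round(q["conf"],2)) for q in spot_point(p,t)])
    print('rect',[(np.round(q["rect"]).tolist(),round(q["conf"],2)) for q in look_for(p,"crank_center")])
E
```

```text
0.0 [0.2115799  0.6139383  0.23783388] [ 1.65132655e-01  9.86270964e-01 -8.86201348e-04 -8.25635769e-05] 0.08803533931012346
side [[0.974, 0.173, -0.149, 0.256], [-0.227, 0.675, -0.701, -0.991], [-0.02, 0.717, 0.697, 1.069], [0.0, 0.0, 0.0, 1.0]]
panel_handle [([275.2, 151.6], 0.8), ([251.1, 350.3], 0.56)]
crank_center [([336.7, 238.9], 0.67), ([206.1, 309.4], 0.66), ([371.4, 277.8], 0.56)]
crank_round [([210.9, 297.5], 0.72), ([347.2, 245.3], 0.6), ([368.2, 269.6], 0.59)]
face_mid [([277.3, 155.7], 0.77), ([316.7, 292.5], 0.36)]
cutout [([268.3, 147.7], 0.97)]
cutout_wide [([275.0, 134.6], 0.75)]
weight_large [([316.3, 299.2], 0.72)]
paperweight [([272.2, 264.0], 0.81)]
paper_roll [([251.3, 351.4], 0.59), ([278.1, 157.9], 0.4)]
bell [([200.2, 137.0], 0.87), ([277.9, 153.0], 0.5)]
rect [([362.0, 259.0, 377.0, 304.0], 0.93), ([202.0, 292.0, 219.0, 338.0], 0.72), ([310.0, 223.0, 358.0, 253.0], 0.56), ([232.0, 114.0, 334.0, 203.0], 0.4)]
top [[-0.016, 0.993, -0.117, 0.32], [-1.0, -0.015, 0.012, -0.021], [0.01, 0.117, 0.993, 1.304], [0.0, 0.0, 0.0, 1.0]]
panel_handle [([193.7, 146.3], 0.94)]
crank_center [([346.0, 111.0], 0.89), ([297.4, 124.4], 0.88), ([301.9, 116.0], 0.62), ([350.2, 248.7], 0.57)]
crank_round [([301.6, 114.4], 0.81), ([330.0, 112.4], 0.67), ([336.5, 243.8], 0.67), ([386.8, 221.4], 0.47)]
face_mid [([192.1, 143.5], 0.92)]
cutout [([172.9, 153.0], 0.86)]
cutout_wide [([168.0, 140.4], 0.76)]
weight_large [([348.7, 160.9], 0.62)]
paperweight [([302.2, 185.8], 0.57)]
paper_roll [([386.9, 223.2], 0.87)]
bell [([105.9, 231.8], 0.65)]
rect [([285.0, 109.0, 307.0, 140.0], 0.88), ([329.0, 237.0, 372.0, 259.0], 0.81), ([324.0, 103.0, 368.0, 120.0], 0.73)]
```

```bash
python3 - <<'E'
import cv2
a=cv2.imread("pics/a.png");b=cv2.imread("pics/b.png")
cv2.imwrite("pics/a2.png",cv2.resize(a[90:390,150:450],(600,600),interpolation=cv2.INTER_CUBIC))
cv2.imwrite("pics/b2.png",cv2.resize(b[70:280,70:420],(800,480),interpolation=cv2.INTER_CUBIC))
E
```

```text
(no output)
```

View pics/a2.png

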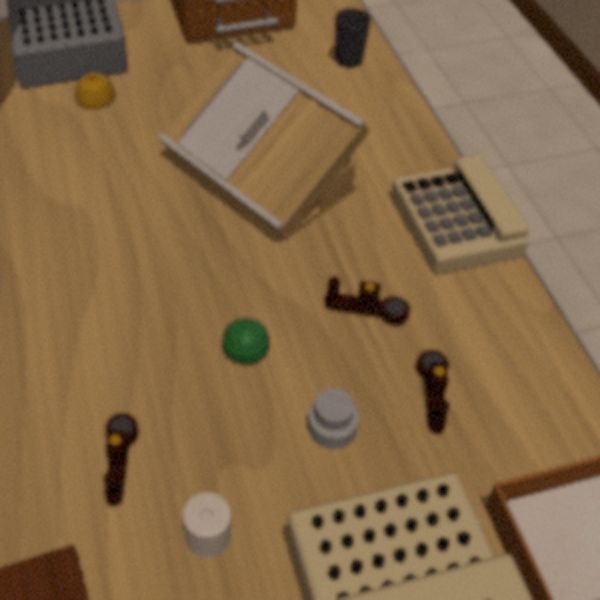

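View pics/b2.png

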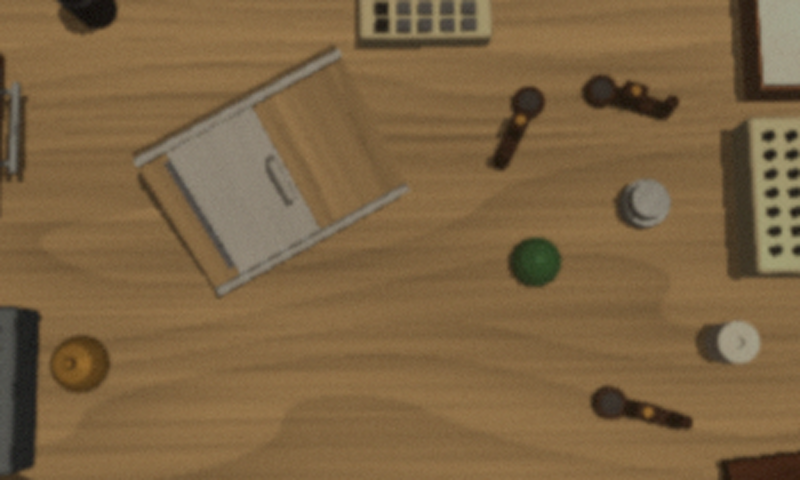

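The side view (crop ×2) shows the board at about (275,150), shut, with its handle rib. The cranks are at (337,239), (371,278) and (206,309). In the top view (right = −y) the leftmost crank is the one at (297,124), with its wide end at (301,114), and the handle is at about (193,147).

```bash
cat >> h.py <<'E'
def near(p,t,uv,r=25):
    q=[q for q in spot_point(p,t) if np.hypot(*(np.array(q["uv"])-uv))<r]
    return q[0]["uv"] if q else None
E
python3 - <<'E'
from h import *
S,T=camera("side"),camera("top")
print(np.array(T["camera_matrix"])[0,0],np.array(S["camera_matrix"])[0,0])
X={}
for t,a,b in(("panel_handle",(265,155),(193,147)),("cutout",(268,148),(173,153)),("cutout_wide",(275,134),(168,140)),("face_mid",(277,155),(192,143)),("crank_center",(337,239),(297,124)),("crank_round",(347,245),(301,114)),
 ("weight_small",(316,297),(349,160)),("paperweight",(272,262),(302,186)),("bell",(198,135),(105,230))):
    u,v=near(S,t,a),near(T,t,b)
    if u is None or v is None: print(t,u,v);continue
    x,e=tri([ray(S,u),ray(T,v)]);print(t,np.round(u,1),np.round(v,1),x.round(4),np.round(e,4))
for t,uv,z in(("round",(301.5,114.4),.009),("round",(301.5,114.4),.018)): print(t,atz(T,uv,z))
# rail corners from crops
for n,uv in(("upper rail L",(70+137/800*350,70+160/480*210)),("upper rail R",(70+338/800*350,70+51/480*210)),("low L",(70+220/800*350,70+292/480*210)),("low R",(70+406/800*350,70+188/480*210))):
    print(n,[atz(T,uv,z).round(4).tolist() for z in(.05,.1,.15,.2)])
E
```

```text
402.5461459046462 449.94651879363903
panel_handle [275.5 151.4] [191.6 147.6] [0.5685 0.1319 0.1121] [0.0019 0.0019]
cutout [267.  145.5] [173.9 153.1] [0.5543 0.1876 0.0973] [0.0029 0.0029]
cutout_wide [274.  134.5] [167.1 141.7] [0.583  0.2026 0.1282] [0.0029 0.0029]
face_mid [280.9 153.1] [194.6 144.2] [0.5823 0.1232 0.1082] [0.0007 0.0007]
crank_center [334.5 235.8] [297.3 123. ] [ 0.6623 -0.2001  0.0321] [0.0014 0.0014]
crank_round [348.  243.5] [302.5 115.5] [ 0.6967 -0.2218  0.0099] [0.0017 0.0017]
weight_small [318.3 297.4] [353.3 158.9] [ 0.5478 -0.3816  0.017 ] [0.002 0.002]
paperweight [272.4 261.5] [300.  186.3] [ 0.4648 -0.2101 -0.0182] [0.0023 0.0023]
bell [202.4 137.8] [104.2 231. ] [ 0.3381  0.4277 -0.0082] [0.0124 0.0124]
round [ 0.69897455 -0.21840753  0.009     ]
round [ 0.69634149 -0.21703344  0.018     ]
upper rail L [[0.6107, 0.3349, 0.05], [0.5991, 0.3207, 0.1], [0.5875, 0.3065, 0.15], [0.5759, 0.2924, 0.2]]
upper rail R [[0.7635, 0.0553, 0.05], [0.7459, 0.0523, 0.1], [0.7282, 0.0492, 0.15], [0.7105, 0.0462, 0.2]]
low L [[0.4254, 0.2186, 0.05], [0.4212, 0.2091, 0.1], [0.417, 0.1995, 0.15], [0.4128, 0.19, 0.2]]
low R [[0.566, -0.0374, 0.05], [0.5562, -0.0368, 0.1], [0.5464, -0.0361, 0.15], [0.5366, -0.0354, 0.2]]
```

```bash
cat >> h.py <<'E'
def proj(p,X):
    T=np.linalg.inv(np.array(p["cam_to_world"]));c=T[:3,:3]@X+T[:3,3]
    return cv2.projectPoints(np.array([[c[0],-c[1],-c[2]]]),np.zeros(3),np.zeros(3),np.array(p["camera_matrix"]),np.array(p["dist"],float))[0][0,0]
def frame(psi):
    return R.from_euler('z',psi)*R.from_euler('y',-np.pi/6)   # cols: up slope, left, normal
E
python3 - <<'E'
from h import *
from scipy.optimize import least_squares
S,T=camera("side"),camera("top")
c=[((.11,.15),(267.5,112.5),(130,140)),((.11,-.15),(331.5,152.5),(217.9,92.3)),((-.11,.15),(231.5,158.5),(166.3,197.8)),((-.11,-.15),(290,205),(247.6,152.3))]
obs=[]
for (x,y),a,b in c:
    obs+=[(S,(x,y,.009),a,1),(T,(x,y,.009),b,1)]
for t,l,a,b in(("cutout",(0,.06,0),(267.7,146.5),(173.4,153)),("cutout_wide",(.042,.06,0),(274.5,134.5),(167.5,141)),("face_mid",(0,0,0),(279,154.4),(193.3,143.9))):
    obs+=[(S,l,a,.7),(T,l,b,.7)]
def f(q,full=False):
    M=frame(q[3]).as_matrix()
    r=np.array([w*(proj(p,q[:3]+M@np.array(l))-uv) for p,l,uv,w in obs]);return r if full else r.ravel()
s=least_squares(f,[.58,.12,.1,.5],loss='soft_l1')
q=s.x;print(q.round(4),np.degrees(q[3]));print(f(q,True).round(1).tolist())
M=frame(q[3]).as_matrix();print(M.round(3).tolist())
print("cutout",q[:3]+M@[0,.06,0])
h=tri([ray(S,(275.4,151.5)),ray(T,(192.6,147))])[0]
print("handle local",M.T@(h-q[:3]))
np.save("board.npy",q)
E
```

```text
[0.5837 0.1376 0.0812 0.4975] 28.502875901389025
[[1.8, -0.2], [-1.6, -1.0], [1.2, -1.3], [0.1, -1.5], [-1.5, 0.7], [-0.1, 0.7], [-0.4, -1.1], [1.4, 0.4], [0.1, 1.4], [0.3, 1.3], [0.7, 3.3], [-0.4, 1.6], [0.6, 1.5], [-1.6, 1.1]]
[[0.761, -0.477, -0.439], [0.413, 0.879, -0.239], [0.5, 0.0, 0.866]]
cutout [0.55503983 0.1902886  0.08119507]
handle local [ 0.00152838 -0.00055316  0.03776181]
```

```bash
cat >> h.py <<'E'
def go(pos,rot):
    s=sense();C=R.from_quat(s["tool_rot"])
    d=C.inv().apply(np.array(pos)-s["ee_pos"])/.2; a=(C.inv()*rot).as_rotvec()/(np.pi/2)
    print("t",round(s["time_s"],2),"pos",np.round(s["ee_pos"],4),"d",d.round(3),"a",a.round(3),"F",np.round(s["wrist_force"],1),"open",round(s["opening"],4),"grip",round(s["grip_force"],1),"j",np.round(s["joints"],2))
q=np.load("board.npy");MB=frame(q[3]).as_matrix()
def B(x,y,z): return q[:3]+MB@np.array([x,y,z])   # board coords -> world
def Bl(X): return MB.T@(np.array(X)-q[:3])
RB=R.from_matrix(np.c_[-MB[:,0],MB[:,1],-MB[:,2]])
E
python3 - <<'E'
from h import *
print(B(0.002,-.002,.12))
go(B(0.002,-.002,.12),RB)
E
```

```text
[0.53342094 0.10799779 0.18611812]
t 2.3 pos [0.2117 0.6146 0.2387] d [-2.346 -1.871  0.263] a [-0.138 -0.314 -0.516] F [-0.4  0.   0. ] open 0.0884 grip 0.0 j [-1.31  0.54 -0.    1.54  0.    1.07 -0.07]
```

Call:
carry_out --plan "-1 -0.8 0 0 0 -0.516 1;-1 -0.8 0 0 0 -0.516 1;-1 -0.8 0 0 0 -0.516 1;-1 -0.8 0 0 0 -0.516 1;-1 -0.8 0 0 0 -0.516 1;-1 -0.8 0 0 0 -0.516 1;-1 -0.8 0 0 0 -0.516 1;-1 -0.8 0 0 0 -0.516 1"

```text
time_s: 2.97
ee_pos: [0.3514, 0.3947, 0.2389]
tool_rot: [-0.235, 0.972, -0.001, 0.0]
wrist_force: [-0.3, 0.9, 0.0]
opening: 0.0881
grip_force: 0.0
```

```bash
python3 - <<'E'
from h import *
go(B(0.002,-.002,.12),RB)
E
```

```text
t 2.97 pos [0.3514 0.3947 0.2389] d [-0.154 -1.69   0.267] a [-0.005 -0.333 -0.014] F [-0.3  0.9  0. ] open 0.0881 grip 0.0 j [-0.83  0.33 -0.12  1.85  0.05  0.96  1.07]
```

Call:
carry_out --plan "-0.1 -1 0 0 -0.333 0 1;-0.1 -1 0 0 -0.333 0 1;-0.1 -1 0 0 -0.333 0 1;-0.1 -1 0 0 -0.333 0 1;-0.1 -1 0 0 -0.333 0 1;-0.1 -1 0 0 -0.333 0 1"

```text
time_s: 3.47
ee_pos: [0.4589, 0.2243, 0.2377]
tool_rot: [-0.226, 0.939, 0.06, 0.251]
wrist_force: [-0.5, 0.1, 0.6]
opening: 0.0877
grip_force: 0.0
```

```bash
python3 - <<'E'
from h import *
go(B(0.002,-.002,.12),RB)
E
```

```text
t 3.47 pos [0.4589 0.2243 0.2377] d [ 0.071 -0.687  0.258] a [-0.009 -0.001 -0.014] F [-0.5  0.1  0.6] open 0.0877 grip 0.0 j [-0.6   0.08  0.02  2.32  0.23  0.23  1.26]
```

Call:
carry_out --plan "0.07 -0.69 0.26 -0.009 0 -0.014 1;0.07 -0.69 0.26 -0.009 0 -0.014 1;0.07 -0.69 0.26 -0.009 0 -0.014 1;0.07 -0.69 0.26 -0.009 0 -0.014 1;0.07 -0.69 0.26 -0.009 0 -0.014 1;0.07 -0.69 0.26 -0.009 0 -0.014 1"

```text
time_s: 3.97
ee_pos: [0.5054, 0.1574, 0.2045]
tool_rot: [-0.241, 0.937, 0.071, 0.241]
wrist_force: [0.1, 0.3, 0.0]
opening: 0.088
grip_force: 0.0
```

```bash
python3 - <<'E'
from h import *
go(B(0.002,-.002,.025),RB)
S,T=camera("side"),camera("top")
cv2.imwrite("pics/c.png",np.hstack([cv2.resize(S["image"][80:220,200:350],(400,373)),cv2.resize(T["image"][70:220,100:260],(400,373))]))
for t,p in(("panel_handle",S),("panel_handle",T)):
    print([(np.round(x["uv"],1).tolist(),round(x["conf"],2)) for x in spot_point(p,t)])
E
```

```text
t 3.97 pos [0.5054 0.1574 0.2045] d [ 0.033 -0.295  0.552] a [ 0.013 -0.01   0.001] F [0.1 0.3 0. ] open 0.088 grip 0.0 j [-0.33  0.2   0.01  2.28 -0.58  0.19  2.3 ]
[([274.9, 152.1], 0.88)]
[([191.9, 144.1], 0.74)]
```

View pics/c.png

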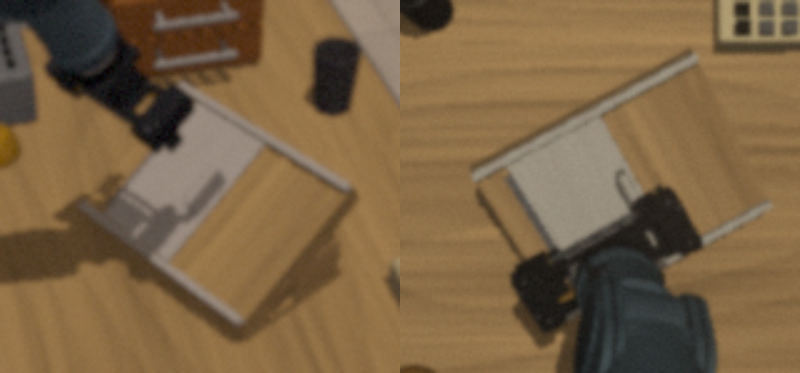

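Joint 6 sits at its lower limit with the full 30° tilt. I'll use a tool tilt of only 13° from vertical for the handle, and grasp the crank tilted to match.

```bash
cat >> h.py <<'E'
def RT(deg,psi=None):
    M=(R.from_euler('z',q[3] if psi is None else psi)*R.from_euler('y',-deg,degrees=True)).as_matrix()
    return R.from_matrix(np.c_[-M[:,0],M[:,1],-M[:,2]])
E
python3 - <<'E'
from h import *
go(B(0.0,-.001,.06),RT(13))
E
```

```text
t 4.17 pos [0.5043 0.158  0.2044] d [ 0.043 -0.291  0.379] a [0.012 0.178 0.004] F [-0.1  0.6 -0.2] open 0.0881 grip 0.0 j [-0.33  0.2   0.01  2.28 -0.57  0.19  2.29]
```

Call:
carry_out --plan "0 0 0 0 0.18 0 1;0 0 0 0 0.18 0 1;0 0 0 0 0.18 0 1"

```text
time_s: 4.42
ee_pos: [0.505, 0.1559, 0.2058]
tool_rot: [-0.249, 0.962, 0.032, 0.105]
wrist_force: [1.8, 1.5, -0.1]
opening: 0.0881
grip_force: 0.0
```

```bash
python3 - <<'E'
from h import *
go(B(0.0,-.001,.06),RT(13))
E
```

```text
t 4.42 pos [0.505  0.1559 0.2058] d [-0.067 -0.278  0.385] a [ 0.007 -0.005  0.004] F [ 1.8  1.5 -0.1] open 0.0881 grip 0.0 j [-0.64  0.28  0.32  2.08 -0.24  0.6   1.93]
```

Good: the command is clamped to the reachable pose. I'll go above the handle, then down.

Call:
carry_out --plan "-0.07 -0.28 0.1 0.007 -0.005 0 1;-0.07 -0.28 0.2 0.007 -0.005 0 1;-0.07 -0.28 0.385 0.007 -0.005 0 1;-0.07 -0.28 0.385 0.007 -0.005 0 1;-0.07 -0.28 0.385 0.007 -0.005 0 1"

```text
time_s: 4.83
ee_pos: [0.5564, 0.1241, 0.1302]
tool_rot: [-0.249, 0.962, 0.031, 0.109]
wrist_force: [0.2, -0.5, -0.2]
opening: 0.0882
grip_force: 0.0
```

```bash
python3 - <<'E'
from h import *
go(B(0.0,-.001,.022),RT(13))
S,T=camera("side"),camera("top")
cv2.imwrite("pics/d.png",np.hstack([cv2.resize(S["image"][100:220,220:345],(400,384)),cv2.resize(T["image"][90:210,130:255],(400,384))]))
E
```

```text
t 4.83 pos [0.5564 0.1241 0.1302] d [-0.061 -0.012  0.168] a [0.004 0.    0.005] F [ 0.2 -0.5 -0.2] open 0.0882 grip 0.0 j [-0.46  0.47  0.24  2.03 -0.39  0.46  2.15]
```

View pics/d.png

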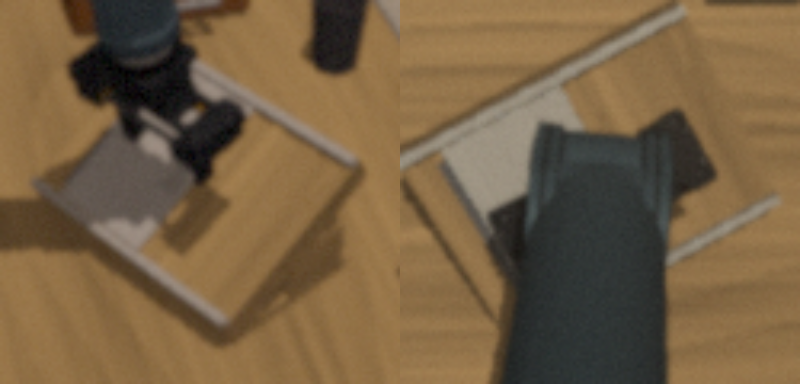

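The fingers straddle the rib, as both views show. Next I descend and close.

Call:
carry_out --plan "-0.03 -0.012 0.08 0 0 0 1;-0.06 -0.012 0.12 0 0 0 1;-0.06 -0.012 0.168 0 0 0 1;-0.06 -0.012 0.168 0 0 0 -1;-0.06 -0.012 0.168 0 0 0 -1;-0.06 -0.012 0.168 0 0 0 -1;-0.06 -0.012 0.168 0 0 0 -1;-0.06 -0.012 0.168 0 0 0 -1;-0.06 -0.012 0.168 0 0 0 -1"

```text
time_s: 5.68
ee_pos: [0.5763, 0.1302, 0.1019]
tool_rot: [-0.249, 0.962, 0.03, 0.112]
wrist_force: [0.4, -0.6, -0.7]
opening: 0.0501
grip_force: 0.0
```

```bash
python3 - <<'E'
from h import *
s=sense();print(Bl(s["ee_pos"]))
go(np.array(s["ee_pos"])-MB[:,1]*.13,RT(13))
E
```

```text
[ 0.00172598 -0.00298593  0.02291663]
t 5.68 pos [0.5763 0.1302 0.1019] d [ 0.005 -0.65  -0.003] a [0.003 0.004 0.005] F [ 0.4 -0.6 -0.7] open 0.0501 grip 0.0 j [-0.43  0.54  0.21  1.99 -0.42  0.42  2.18]
```

Call:
carry_out --plan "0 0 0 0 0 0 -1;0 0 0 0 0 0 -1;0 0 0 0 0 0 -1;0 0 0 0 0 0 -1;0 0 0 0 0 0 -1;0 0 0 0 0 0 -1;0 0 0 0 0 0 -1"

```text
time_s: 6.27
ee_pos: [0.5762, 0.1304, 0.1015]
tool_rot: [-0.249, 0.962, 0.031, 0.112]
wrist_force: [-0.3, -0.2, 0.1]
opening: 0.0116
grip_force: 30.0
```

Call:
carry_out --plan "0 -0.08 0 0 0 0.004 -1;0 -0.16 0 0 0 0.004 -1;0 -0.24 0 0 0 0.004 -1;0 -0.32 0 0 0 0.004 -1;0 -0.4 0 0 0 0.004 -1;0 -0.48 0 0 0 0.004 -1;0 -0.5 0 0 0 0.004 -1;0 -0.5 0 0 0 0.004 -1"

```text
time_s: 6.93
ee_pos: [0.6253, 0.0407, 0.1015]
tool_rot: [-0.245, 0.963, 0.03, 0.112]
wrist_force: [-4.2, -4.5, 7.6]
opening: 0.0116
grip_force: 30.0
```

```bash
python3 - <<'E'
from h import *
s=sense();print(Bl(s["ee_pos"]))
go(np.array(s["ee_pos"])-MB[:,1]*.02,RT(13))
E
```

```text
[ 0.00177193 -0.10498103  0.02243622]
t 6.93 pos [0.6253 0.0407 0.1015] d [-0.  -0.1 -0. ] a [ 0.002  0.003 -0.   ] F [-4.2 -4.5  7.6] open 0.0116 grip 30.0 j [-0.23  0.59  0.18  1.89 -0.43  0.49  2.34]
```

Call:
carry_out --plan "0 -0.02 0 0 0 0 -1;0 -0.04 0 0 0 0 -1;0 -0.06 0 0 0 0 -1;0 -0.06 0 0 0 0 -1"

```text
time_s: 7.27
ee_pos: [0.6271, 0.0373, 0.1014]
tool_rot: [-0.248, 0.962, 0.035, 0.109]
wrist_force: [-15.2, 5.9, 18.6]
opening: 0.0118
grip_force: 30.0
```

```bash
python3 - <<'E'
from h import *
s=sense();print(Bl(s["ee_pos"]),MB.T@s["wrist_force"])
E
```

```text
[ 0.00171923 -0.10883449  0.02231839] [ 0.24538277 12.45864653 21.39258438]
```

Call:
carry_out --plan "0 0 0 0 0 0 1;0 0 0 0 0 0 1;0 0 0 0 0 0 1;0 0 0 0 0 0 1;0 0 0 0 0 0 1;0 0 -0.1 0 0 0 1;0 0 -0.3 0 0 0 1;0 0 -0.5 0 0 0 1;0 0 -0.7 0 0 0 1"

```text
time_s: 8.02
ee_pos: [0.6018, 0.0158, 0.2385]
tool_rot: [-0.245, 0.963, 0.031, 0.111]
wrist_force: [0.3, 0.7, 1.0]
opening: 0.0699
grip_force: 0.0
```

```bash
cat >> h.py <<'E'
CX=np.array([.6623,-.2001,.027]);CH=np.arctan2(-.0217,.0344)
E
python3 - <<'E'
from h import *
S,T=camera("side"),camera("top")
cv2.imwrite("pics/e.png",np.hstack([cv2.resize(S["image"][100:300,200:400],(400,400),interpolation=cv2.INTER_CUBIC),cv2.resize(T["image"][80:220,120:260],(400,400),interpolation=cv2.INTER_CUBIC)]))
for n,p in(("S",S),("T",T)):
  for t in("cutout","cutout_wide","face_mid","panel_handle","crank_center","crank_round"):
    print(n,t,[(np.round(x["uv"],1).tolist(),round(x["conf"],2)) for x in spot_point(p,t)])
s=sense();print(Bl(s["ee_pos"]))
for i in range(1):
    pass
E
```

```text
S cutout [([267.9, 148.9], 0.68)]
S cutout_wide [([274.7, 135.8], 0.63), ([316.4, 292.2], 0.17)]
S face_mid [([277.9, 151.7], 0.71)]
S panel_handle [([299.4, 166.0], 0.8), ([276.4, 153.2], 0.53)]
S crank_center [([372.2, 277.0], 0.87), ([207.3, 307.9], 0.84), ([335.4, 237.4], 0.83)]
S crank_round [([212.2, 297.8], 0.92), ([343.9, 241.0], 0.7), ([368.3, 267.9], 0.57), ([276.9, 153.5], 0.27)]
T cutout [([191.3, 146.2], 0.7), ([170.7, 153.4], 0.58)]
T cutout_wide [([168.0, 143.4], 0.6), ([297.8, 123.0], 0.52)]
T face_mid [([195.3, 145.6], 0.92), ([384.6, 219.4], 0.62)]
T panel_handle [([225.1, 129.6], 0.84), ([353.9, 161.6], 0.33)]
T crank_center [([348.9, 247.0], 0.92), ([295.9, 122.3], 0.78), ([344.5, 112.5], 0.75)]
T crank_round [([300.9, 115.3], 0.9), ([335.1, 241.5], 0.62), ([173.6, 154.2], 0.18)]
[ 0.0420444  -0.1155677   0.15557823]
```

View pics/e.png

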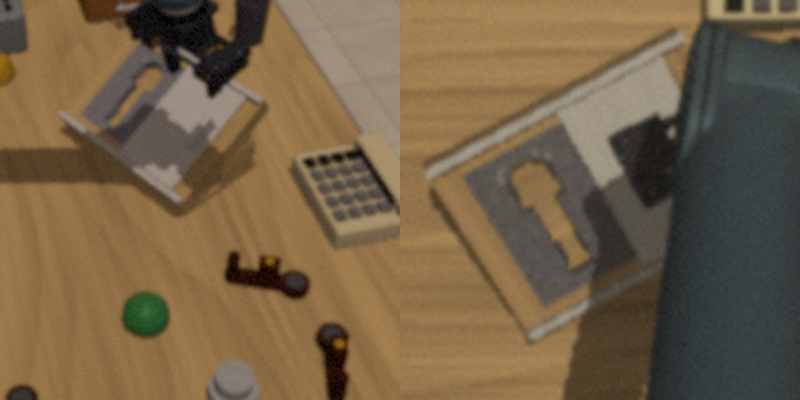

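```bash
python3 - <<'E'
from h import *
S,T=camera("side"),camera("top")
c=[atz(S,(335.5,237.4),.027),atz(T,(296.9,123.2),.027)];r=[atz(S,(346.4,243.3),.009),atz(T,(301.7,115.1),.009)]
print(np.round(c,4),np.round(r,4))
for p in(S,T):
    m=[x for x in cut_out(p,"crank_center") if (abs(np.mean(x["rect"][::2])-(337 if p is S else 297))<15 and abs(np.mean(x["rect"][1::2])-(240 if p is S else 124))<15)]
    if m:
        ys,xs=np.nonzero(m[0]["pixels"]);W=np.array([atz(p,(x,y),.012)[:2] for x,y in zip(xs,ys)])
        w,v=np.linalg.eigh(np.cov(W.T));d=v[:,1];d=d*np.sign(d@[1,-.5]);t=(W-W.mean(0))@d
        print(len(xs),W.mean(0).round(4),np.degrees(np.arctan2(d[1],d[0])),t.min(),t.max(), (W.mean(0)+d*(t.min()+t.max())/2).round(4))
C=(c[0]+c[1])/2
for h in(-32,):
  psi=np.radians(h);go(C+[0,0,.2],RT(-17,psi))
E
```

```text
[[ 0.6636 -0.2029  0.027 ]
 [ 0.6645 -0.1997  0.027 ]] [[ 0.6944 -0.2191  0.009 ]
 [ 0.6966 -0.219   0.009 ]]
607 [ 0.6613 -0.192 ] -33.2485016020064 -0.06582017953768822 0.06554085553386962 [ 0.6612 -0.192 ]
318 [ 0.6667 -0.2007] -25.92723162679616 -0.07235864378405436 0.05605946394794882 [ 0.6594 -0.1971]
t 8.92 pos [0.6026 0.0163 0.2374] d [ 0.256 -1.102 -0.012] a [-0.019  0.303  0.681] F [ 0.9 -0.1 -0.3] open 0.0881 grip 0.0 j [-0.27  0.36  0.29  1.86 -0.31  0.75  2.27]
```

Call:
carry_out --plan "0.24 -1 0 -0.02 0.303 0.66 1;0.24 -1 0 -0.02 0.303 0.66 1;0.24 -1 0 -0.02 0.303 0.66 1;0.24 -1 0 -0.02 0.303 0.66 1;0.24 -1 0 -0.02 0.303 0.66 1;0.24 -1 0 -0.02 0.303 0.66 1;0.24 -1 0 -0.02 0.303 0.66 1;0.24 -1 0 -0.02 0.303 0.66 1;0.24 -1 0 -0.02 0.303 0.66 1;0.24 -1 0 -0.02 0.303 0.66 1"

```text
time_s: 9.75
ee_pos: [0.6578, -0.1817, 0.2239]
tool_rot: [0.259, 0.954, 0.039, -0.143]
wrist_force: [-0.4, 0.0, -0.4]
opening: 0.0882
grip_force: 0.0
```

```bash
sed -i '/^CX=/d' h.py; cat >> h.py <<'E'
CX=np.array([.662,-.200,0]);CH=np.radians(-30);RC=RT(-17,CH)
def K(x,y,z): return CX+R.from_euler('z',CH).apply([x,y,z])
E
python3 - <<'E'
from h import *
go(K(.0,0,.10),RC)
S,T=camera("side"),camera("top")
cv2.imwrite("pics/f.png",np.hstack([cv2.resize(S["image"][180:300,280:400],(400,400),interpolation=cv2.INTER_CUBIC),cv2.resize(T["image"][100:220,120:240],(400,400),interpolation=cv2.INTER_CUBIC)]))
cv2.imwrite("pics/Tfull.png",T["image"]);cv2.imwrite("pics/Sfull.png",S["image"])
E
```

```text
t 9.75 pos [ 0.6578 -0.1817  0.2239] d [-0.243 -0.069  0.573] a [ 0.002 -0.001 -0.004] F [-0.4  0.  -0.4] open 0.0882 grip 0.0 j [-0.04  0.85  0.57  1.18 -0.45  1.52  1.55]
```

View pics/f.png

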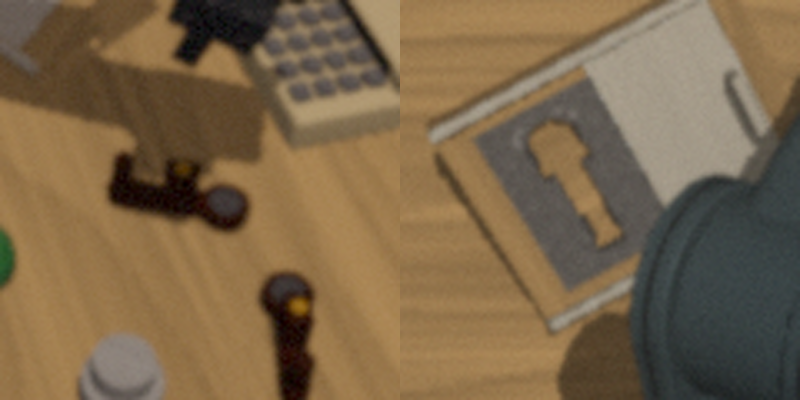

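The foam is uncovered: in the top view the cutout's wide end is at about (167,144) px and its tail at about (182,173). In the side view the target crank has its disc at (347.5,242), boss top at (335,230) and knob at (317,228).

```bash
python3 - <<'E'
from h import *
S,T=camera("side"),camera("top")
b=atz(S,(335,230.4),.054);d=atz(S,(347.5,242),.018);k=atz(S,(316.6,228),.058)
print(b,d,k,np.degrees(np.arctan2(*(d-b)[1::-1])),np.degrees(np.arctan2(*(d-k)[1::-1])),np.linalg.norm((d-b)[:2]),np.linalg.norm((d-k)[:2]))
h=tri([ray(S,(299.4,166)),ray(T,(225.1,129.6))]);print("handle",h,Bl(h[0]))
go(K(0,0,.07),RC)
E
```

```text
[ 0.66096601 -0.19776288  0.054     ] [ 0.69570556 -0.22180665  0.018     ] [ 0.60991433 -0.17864019  0.058     ] -34.68768849088774 -26.709572558295132 0.042248539087550094 0.0960389452160023
handle (array([0.61989254, 0.0302612 , 0.12250154]), [np.float64(0.0018914677470669612), np.float64(0.0018914677470669489)]) [ 0.00387536 -0.11157888  0.04545916]
t 9.95 pos [ 0.6574 -0.1816  0.2257] d [-0.288 -0.071  0.726] a [0.002 0.002 0.001] F [-0.6  0.4 -0.3] open 0.0883 grip 0.0 j [-0.04  0.85  0.56  1.18 -0.45  1.52  1.56]
```

```bash
sed -i 's/\[.662,-.200,0\]/[.661,-.199,0]/' h.py; python3 - <<'E'
from h import *
go(K(-.0055,0,.09),RC);go(K(-.0055,0,.026),RC)
E
```

```text
t 9.95 pos [ 0.6574 -0.1816  0.2257] d [-0.227 -0.069  0.64 ] a [0.002 0.002 0.001] F [-0.6  0.4 -0.3] open 0.0883 grip 0.0 j [-0.04  0.85  0.56  1.18 -0.45  1.52  1.56]
t 9.95 pos [ 0.6574 -0.1816  0.2257] d [-0.319 -0.07   0.946] a [0.002 0.002 0.001] F [-0.6  0.4 -0.3] open 0.0883 grip 0.0 j [-0.04  0.85  0.56  1.18 -0.45  1.52  1.56]
```

Call:
carry_out --plan "-0.227 -0.07 0.2 0 0 0 1;-0.227 -0.07 0.4 0 0 0 1;-0.227 -0.07 0.64 0 0 0 1;-0.319 -0.07 0.946 0 0 0 1;-0.319 -0.07 0.946 0 0 0 1;-0.319 -0.07 0.946 0 0 0 1;-0.319 -0.07 0.946 0 0 0 1"

```text
time_s: 10.53
ee_pos: [0.6546, -0.1954, 0.0253]
tool_rot: [0.256, 0.955, 0.04, -0.143]
wrist_force: [1.0, -0.1, 0.1]
opening: 0.0883
grip_force: 0.0
```

Call:
carry_out --plan "0 0 0 0 0 0 -1;0 0 0 0 0 0 -1;0 0 0 0 0 0 -1;0 0 0 0 0 0 -1;0 0 0 0 0 0 -1;0 0 0 0 0 0 -1;0 0 0 0 0 0 -1;0 0 0 0 0 0 -1;0 0 0 0 0 0 -1;0 0 0 0 0 0 -1"

```text
time_s: 11.37
ee_pos: [0.6561, -0.1959, 0.0258]
tool_rot: [0.257, 0.955, 0.04, -0.142]
wrist_force: [0.8, 0.6, -2.3]
opening: 0.0242
grip_force: 29.2
```

```bash
python3 - <<'E'
from h import *
go(K(-.0055,0,.026),RC)
E
```

```text
t 11.37 pos [ 0.6561 -0.1959  0.0258] d [-0.001 -0.001 -0.001] a [ 0.003  0.001 -0.001] F [ 0.8  0.6 -2.3] open 0.0242 grip 29.2 j [ 0.    1.07  0.5   1.25 -0.52  1.24  1.63]
```

```bash
cat >> h.py <<'E'
OFF=np.array([-.0055,0,-.0012])
def CR(x,y,z): return B(x,y+.06,z+.009)+MB@OFF   # TCP for crank at z above home
E
python3 - <<'E'
from h import *
s=sense();print(CR(0,0,.1))
go(np.array(s["ee_pos"])+[0,0,.16],RC)
E
```

```text
[0.50348707 0.16229438 0.17180261]
t 11.37 pos [ 0.6561 -0.1959  0.0258] d [ 0.233  0.003 -0.765] a [ 0.003  0.001 -0.001] F [ 0.8  0.6 -2.3] open 0.0242 grip 29.2 j [ 0.    1.07  0.5   1.25 -0.52  1.24  1.63]
```

Call:
carry_out --plan "0.03 0 -0.1 0 0 0 -1;0.09 0 -0.3 0 0 0 -1;0.15 0 -0.5 0 0 0 -1;0.21 0 -0.7 0 0 0 -1;0.3 0 -0.95 0 0 0 -1;0.3 0 -0.95 0 0 0 -1"

```text
time_s: 11.87
ee_pos: [0.6558, -0.1971, 0.2319]
tool_rot: [0.257, 0.956, 0.039, -0.137]
wrist_force: [1.3, -1.5, -2.0]
opening: 0.0239
grip_force: 29.2
```

```bash
python3 - <<'E'
from h import *
S,T=camera("side"),camera("top")
for n,p in(("S",S),("T",T)):
  for t in("cutout","cutout_wide","crank_center","crank_round"):
    print(n,t,[(np.round(x["uv"],1).tolist(),round(x["conf"],2)) for x in spot_point(p,t)])
go(B(0,.06,.15),RT(13))
E
```

```text
S cutout [([266.4, 148.7], 0.63)]
S cutout_wide [([272.5, 136.0], 0.92)]
S crank_center [([206.5, 308.5], 0.77), ([373.2, 279.2], 0.69), ([340.2, 188.6], 0.61)]
S crank_round [([367.2, 268.0], 0.72), ([214.5, 298.9], 0.67), ([354.8, 193.6], 0.65)]
T cutout [([171.8, 152.5], 0.87), ([348.9, 159.3], 0.44)]
T cutout_wide [([170.0, 140.8], 0.76)]
T crank_center [([349.9, 245.3], 0.67), ([344.3, 110.9], 0.58)]
T crank_round [([332.3, 244.6], 0.91), ([331.8, 107.2], 0.72)]
t 12.37 pos [ 0.6533 -0.1954  0.2235] d [1.499 1.101 0.527] a [ 0.025 -0.303 -0.658] F [-0.4  0.3 -2.5] open 0.0238 grip 29.2 j [-0.03  0.85  0.57  1.18 -0.45  1.52  1.58]
```

Call:
carry_out --plan "0.9 0.75 0.1 0.02 -0.303 -0.66 -1;0.9 0.75 0.1 0.02 -0.303 -0.66 -1;0.9 0.75 0.1 0.02 -0.303 -0.66 -1;0.9 0.75 0.1 0.02 -0.303 -0.66 -1;0.9 0.75 0.1 0.02 -0.303 -0.66 -1;0.9 0.75 0.1 0.02 -0.303 -0.66 -1;0.9 0.75 0.1 0.02 -0.303 -0.66 -1;0.9 0.75 0.1 0.02 -0.303 -0.66 -1;0.9 0.75 0.1 0.02 -0.303 -0.66 -1;0.9 0.75 0.1 0.02 -0.303 -0.66 -1"

```text
time_s: 13.2
ee_pos: [0.5732, 0.0227, 0.2584]
tool_rot: [-0.247, 0.962, 0.031, 0.112]
wrist_force: [-0.7, -0.5, -3.0]
opening: 0.0239
grip_force: 29.9
```

```bash
python3 - <<'E'
from h import *
go(CR(0,0,.09),RT(13))
E
```

```text
t 13.2 pos [0.5732 0.0227 0.2584] d [0.055 0.777 0.48 ] a [0.004 0.003 0.003] F [-0.7 -0.5 -3. ] open 0.0239 grip 29.9 j [-0.35  0.29  0.35  1.91 -0.3   0.77  2.25]
```

Call:
carry_out --plan "0.05 0.78 0.1 0.004 0.003 0.003 -1;0.05 0.78 0.2 0.004 0.003 0.003 -1;0.05 0.78 0.3 0.004 0.003 0.003 -1;0.05 0.78 0.48 0.004 0.003 0.003 -1;0.05 0.78 0.48 0.004 0.003 0.003 -1;0.05 0.78 0.48 0.004 0.003 0.003 -1"

```text
time_s: 13.7
ee_pos: [0.5064, 0.17, 0.159]
tool_rot: [-0.245, 0.963, 0.028, 0.105]
wrist_force: [-1.4, -0.7, -3.1]
opening: 0.0235
grip_force: 29.9
```

```bash
python3 - <<'E'
from h import *
S,T=camera("side"),camera("top")
go(CR(0,0,.09),RT(13))
s=sense();c=np.array(s["ee_pos"])-MB@OFF;print("crank c",c,"proj S",proj(S,c),"T",proj(T,c), "round", proj(S,c+MB@[.042,0,-.018]),proj(T,c+MB@[.042,0,-.018]))
for n,p in(("S",S),("T",T)):
  for t in("cutout","cutout_wide","crank_center","crank_round"):
    print(n,t,[(np.round(x["uv"],1).tolist(),round(x["conf"],2)) for x in spot_point(p,t)])
cv2.imwrite("pics/g.png",np.hstack([cv2.resize(S["image"][85:205,220:340],(400,400),interpolation=cv2.INTER_CUBIC),cv2.resize(T["image"][90:210,120:240],(400,400),interpolation=cv2.INTER_CUBIC)]))
E
```

```text
t 13.8 pos [0.5106 0.1664 0.163 ] d [ 0.015 -0.001 -0.004] a [-0.001 -0.002 -0.003] F [ 0.7 -0.3 -3.1] open 0.0241 grip 29.9 j [-0.61  0.36  0.28  2.1  -0.27  0.49  1.92]
crank c [0.51424105 0.16841257 0.16674228] proj S [257.43277274 134.24387187] T [176.30304703 163.18319595] round [267.54097618 127.28805998] [168.4599347  149.18631996]
S cutout [([266.5, 148.4], 0.6)]
S cutout_wide [([276.4, 136.4], 0.86)]
S crank_center [([371.7, 275.8], 0.95), ([208.9, 308.9], 0.85), ([255.4, 134.5], 0.46)]
S crank_round [([211.5, 297.1], 0.62), ([367.9, 267.8], 0.57), ([264.9, 125.7], 0.5)]
T cutout [([171.5, 154.9], 0.86)]
T cutout_wide [([168.7, 145.4], 0.95)]
T crank_center [([343.0, 110.5], 0.88), ([350.0, 248.1], 0.74)]
T crank_round [([333.8, 108.5], 0.91), ([332.0, 244.4], 0.88), ([168.2, 152.2], 0.42)]
```

View pics/g.png

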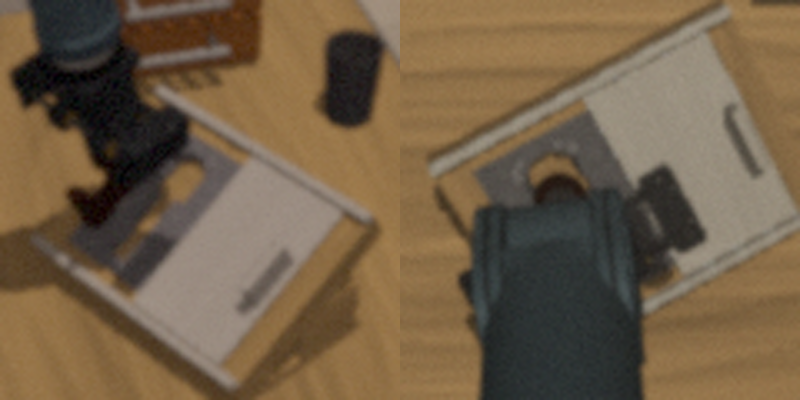

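```bash
cat > fit.py <<'E'
from h import *
from scipy.optimize import minimize
P={"T":camera("top"),"S":camera("side")}
im={k:cv2.imread(f"pics/{k}full.png") for k in P}
r=.025
def poly(z):
    return np.array([(-.067,.014),(.017,.014),(.017,.025),(.067,.025),(.067,-.025),(.017,-.025),(.017,-.014),(-.067,-.014)]),z
def ren(p,qq,z,x0,y0,w,h,k=8):
    M=frame(qq[3]).as_matrix();b,_=poly(z)
    uv=np.array([proj(p,qq[:3]+M@[x,y+.06,z]) for x,y in b])
    m=np.zeros((h*k,w*k),np.uint8);cv2.fillPoly(m,[np.round(((uv-[x0,y0]+.5)*k-.5)*16).astype(int)],255,shift=4)
    return m
W={"T":(150,124,50,62),"S":(236,118,58,60)}
obs={}
for k in P:
    x0,y0,w,h=W[k];c=im[k][y0:y0+h,x0:x0+w].astype(float)
    s=(c[...,2]-c[...,0])/(c.sum(2)/3+1); obs[k]=s
def cost(qq,mode,info=False):
    t=0
    for k,p in P.items():
        x0,y0,w,h=W[k];m=ren(p,qq,0,*W[k])
        if mode: m=m&ren(p,qq,-.018,*W[k])
        a=cv2.GaussianBlur(cv2.resize(m/255.,(w,h),interpolation=cv2.INTER_AREA),(0,0),.8)
        near=cv2.dilate(a,np.ones((7,7)))>.02   # region around the mouth: foam + floor
        near=near.astype(float);A=np.c_[a[near>0],np.ones(int(near.sum()))];y=obs[k][near>0]
        co,_,_,_=np.linalg.lstsq(A,y,rcond=None);e=y-A@co;sg=1-e.var()/y.var();t-=sg
        if info: print(k,"R2",round(sg,3),co.round(2))
    return t
for mode in(0,1):
    best=None
    for dz in(0,.008):
        z=minimize(lambda d:cost(q+d,mode),[0,0,dz,0],method="Nelder-Mead",options=dict(initial_simplex=np.array([0,0,dz,0])+np.vstack([np.zeros(4),np.diag([.006,.006,.006,.05])]),maxiter=200))
        if best is None or z.fun<best.fun: best=z
    qq=q+best.x;print(mode,best.fun,qq.round(4));cost(qq,mode,True);print("d local",MB.T@(qq[:3]+frame(qq[3]).as_matrix()@[0,.06,0]-B(0,.06,0)),"dpsi",np.degrees(best.x[3]))
E
python3 fit.py
```

```text
0 -1.6004801713564776 [0.582  0.1392 0.0845 0.5007]
T R2 0.875 [0.46 0.11]
S R2 0.725 [0.41 0.11]
d local [0.00088138 0.00226373 0.00334489] dpsi 0.1855670363786017
1 -1.8392939601189346 [0.5773 0.1371 0.0925 0.4983]
T R2 0.925 [0.48 0.11]
S R2 0.914 [0.54 0.12]
d local [0.00054334 0.00262925 0.01270775] dpsi 0.048277854147455376
```

```bash
cat > fitc.py <<'E'
from h import *
from scipy.optimize import minimize
P={"T":camera("top"),"S":camera("side")};im={"T":cv2.imread("pics/b.png"),"S":cv2.imread("pics/a.png")}
W={"T":(278,100,38,48),"S":(302,214,64,48)}
th=np.linspace(0,2*np.pi,24,endpoint=False)
cy=lambda x,r,a,b:[(x+r*np.cos(t),r*np.sin(t),z) for t in th for z in(a,b)]
bx=lambda x0,x1,w,a,b:[(x,y,z) for x in(x0,x1) for y in(-w,w) for z in(a,b)]
parts=[cy(.042,.023,0,.018),bx(-.053,.042,.012,0,.018)+cy(-.053,.012,0,.018),bx(-.016,.016,.012,0,.054),cy(-.053,.0095,0,.058)]
parts=[np.array(x) for x in parts]
obs={k:im[k][y:y+h,x:x+w].max(2).astype(float) for k,(x,y,w,h) in W.items()}
def cost(d,ks,info=False):
    t=0;Rz=R.from_euler('z',d[2])
    for k in ks:
        p=P[k];x0,y0,w,h=W[k];m=np.zeros((h*8,w*8),np.uint8)
        for pt in parts:
            uv=np.array([proj(p,v) for v in Rz.apply(pt)+[d[0],d[1],0]],np.float32)
            cv2.fillConvexPoly(m,np.round(((cv2.convexHull(uv)[:,0]-[x0,y0]+.5)*8-.5)*16).astype(int),255,shift=4)
        a=cv2.GaussianBlur(cv2.resize(m/255.,(w,h),interpolation=cv2.INTER_AREA),(0,0),.8);n=cv2.dilate(a,np.ones((9,9)))>.02
        A=np.c_[a[n],np.ones(n.sum())];y=obs[k][n];co=np.linalg.lstsq(A,y,rcond=None)[0];s=1-(y-A@co).var()/y.var();t-=s
        if info: print(k,round(s,3))
    return t
x0=np.array([.661,-.199,np.radians(-30)])
for ks in("TS","T","S"):
    z=minimize(cost,x0,args=(ks,),method="Nelder-Mead",options=dict(initial_simplex=x0+np.vstack([np.zeros(3),np.diag([.006,.006,.1])]),maxiter=120))
    cost(z.x,ks,True);print(ks,z.x[:2].round(4),np.degrees(z.x[2]).round(1),"in crank frame vs used",R.from_euler('z',-CH).apply([*(z.x[:2]-CX[:2]),0]).round(4))
E
python3 fitc.py; python3 -c "
import numpy as np;np.save('board.npy',[.5773,.1371,.0925,.4983])"
```

```text
T 0.86
S 0.899
TS [ 0.6597 -0.1956] -26.6 in crank frame vs used [-0.0028  0.0023  0.    ]
T 0.863
T [ 0.6597 -0.1951] -27.0 in crank frame vs used [-0.0031  0.0027  0.    ]
S 0.904
S [ 0.6597 -0.1968] -25.8 in crank frame vs used [-0.0023  0.0013  0.    ]
```

```bash
sed -i 's/OFF=np.array.*/OFF=np.array([-.0027,0,-.0012])/' h.py; python3 - <<'E'
from h import *
go(CR(0,0,.03),RT(13));go(CR(0,0,.009),RT(13))
E
```

```text
t 14.4 pos [0.511  0.1665 0.1639] d [-0.067  0.013  0.221] a [-0.001  0.    -0.003] F [ 0.1 -1.  -3. ] open 0.0239 grip 29.9 j [-0.61  0.36  0.28  2.1  -0.27  0.49  1.92]
t 14.4 pos [0.511  0.1665 0.1639] d [-0.097  0.013  0.321] a [-0.001  0.    -0.003] F [ 0.1 -1.  -3. ] open 0.0239 grip 29.9 j [-0.61  0.36  0.28  2.1  -0.27  0.49  1.92]
```

Call:
carry_out --plan "-0.03 0.013 0.1 0 0 -0.003 -1;-0.067 0.013 0.22 0 0 -0.003 -1;-0.067 0.013 0.22 0 0 -0.003 -1;-0.067 0.013 0.22 0 0 -0.003 -1;-0.067 0.013 0.22 0 0 -0.003 -1"

```text
time_s: 14.82
ee_pos: [0.5298, 0.1793, 0.1243]
tool_rot: [-0.245, 0.963, 0.027, 0.11]
wrist_force: [-0.2, -0.4, -3.2]
opening: 0.0237
grip_force: 29.9
```

```bash
python3 - <<'E'
from h import *
go(CR(0,0,.03),RT(13));go(CR(0,0,.013),RT(13))
S,T=camera("side"),camera("top")
cv2.imwrite("pics/h.png",np.hstack([cv2.resize(S["image"][100:190,225:315],(400,400),interpolation=cv2.INTER_CUBIC),cv2.resize(T["image"][110:200,130:220],(400,400),interpolation=cv2.INTER_CUBIC)]))
E
```

```text
t 14.82 pos [0.5298 0.1793 0.1243] d [-0.001  0.001  0.003] a [-0.001  0.     0.   ] F [-0.2 -0.4 -3.2] open 0.0237 grip 29.9 j [-0.58  0.46  0.23  2.07 -0.31  0.42  1.96]
t 14.82 pos [0.5298 0.1793 0.1243] d [-0.026  0.001  0.084] a [-0.001  0.     0.   ] F [-0.2 -0.4 -3.2] open 0.0237 grip 29.9 j [-0.58  0.46  0.23  2.07 -0.31  0.42  1.96]
```

View pics/h.png

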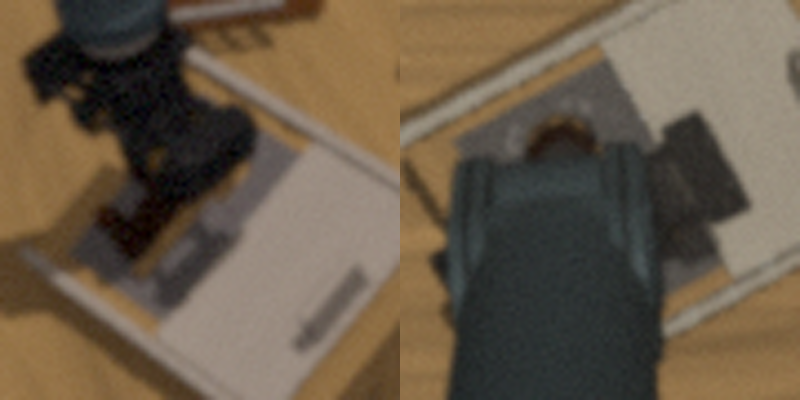

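The crank sits over the cutout, aligned in both views, with its disc at the wide end. Next I lower it slowly.

Call:
carry_out --plan "-0.006 0.001 0.02 0 0 0 -1;-0.013 0.001 0.042 0 0 0 -1;-0.02 0.001 0.063 0 0 0 -1;-0.026 0.001 0.084 0 0 0 -1;-0.026 0.001 0.084 0 0 0 -1"

```text
time_s: 15.33
ee_pos: [0.5373, 0.1838, 0.1079]
tool_rot: [-0.246, 0.963, 0.027, 0.109]
wrist_force: [-2.3, -1.2, -0.8]
opening: 0.0237
grip_force: 30.0
```

```bash
python3 - <<'E'
from h import *
go(CR(0,0,.013),RT(13));go(CR(0,0,.006),RT(13));s=sense();print(Bl(s["ee_pos"])-Bl(CR(0,0,0)),MB.T@s["wrist_force"],s["wrist_torque"])
E
```

```text
t 15.33 pos [0.5373 0.1838 0.1079] d [-0.002 -0.001 -0.006] a [-0.001 -0.001  0.001] F [-2.3 -1.2 -0.8] open 0.0237 grip 30.0 j [-0.57  0.5   0.21  2.05 -0.33  0.39  1.97]
t 15.33 pos [0.5373 0.1838 0.1079] d [-0.012 -0.001  0.028] a [-0.001 -0.001  0.001] F [-2.3 -1.2 -0.8] open 0.0237 grip 30.0 j [-0.57  0.5   0.21  2.05 -0.33  0.39  1.97]
[-0.00069421  0.00011639  0.01198236] [-2.65224629  0.01528719  0.57502584] [-0.31680248  0.48938319  0.1144769 ]
```

Call:
carry_out --plan "-0.006 0 0.015 0 0 0 -1;-0.012 0 0.03 0 0 0 -1;-0.012 0 0.03 0 0 0 -1"

```text
time_s: 15.58
ee_pos: [0.5399, 0.1843, 0.1023]
tool_rot: [-0.245, 0.963, 0.026, 0.109]
wrist_force: [0.4, -4.6, -7.7]
opening: 0.0238
grip_force: 30.0
```

```bash
python3 - <<'E'
from h import *
go(CR(0,0,.0),RT(13));s=sense();print(Bl(s["ee_pos"])-Bl(CR(0,0,0)),MB.T@s["wrist_force"],s["wrist_torque"])
E
```

```text
t 15.58 pos [0.5399 0.1843 0.1023] d [-0.015  0.004  0.026] a [-0.001 -0.002  0.   ] F [ 0.4 -4.6 -7.7] open 0.0238 grip 30.0 j [-0.56  0.51  0.21  2.04 -0.33  0.39  1.97]
[-0.00132727 -0.00069073  0.00582251] [-5.4396701  -4.1907296  -5.74059301] [-1.13928451  0.71893459 -0.17896872]
```

Call:
carry_out --plan "-0.004 -0.002 0.013 0 0 0 -1;-0.008 -0.002 0.026 0 0 0 -1;-0.008 -0.002 0.026 0 0 0 -1;-0.008 -0.002 0.026 0 0 0 -1"

```text
time_s: 15.92
ee_pos: [0.5432, 0.1857, 0.0984]
tool_rot: [-0.245, 0.963, 0.027, 0.11]
wrist_force: [-1.7, -3.3, -3.2]
opening: 0.024
grip_force: 30.0
```

```bash
python3 - <<'E'
from h import *
go(CR(0,0,-.008),RT(13));s=sense();print(Bl(s["ee_pos"])-Bl(CR(0,0,0)),MB.T@s["wrist_force"],s["wrist_torque"])
E
```

```text
t 15.92 pos [0.5432 0.1857 0.0984] d [-0.014  0.005  0.041] a [-0.001 -0.001 -0.   ] F [-1.7 -3.3 -3.2] open 0.024 grip 30.0 j [-0.56  0.52  0.2   2.04 -0.34  0.38  1.98]
[-0.00022256 -0.00102283  0.00064339] [-4.2331613  -2.07119809 -1.29967398] [-1.29583502  0.7536375  -0.22657877]
```

Call:
carry_out --plan "-0.006 0 0.014 0 0 0 -1;-0.012 0 0.028 0 0 0 -1;-0.014 0 0.041 0 0 0 -1;-0.014 0 0.041 0 0 0 -1"

```text
time_s: 16.25
ee_pos: [0.5487, 0.1885, 0.0938]
tool_rot: [-0.245, 0.963, 0.027, 0.111]
wrist_force: [-11.2, -8.5, 24.3]
opening: 0.0237
grip_force: 30.0
```

```bash
python3 - <<'E'
from h import *
go(CR(0,0,-.014),RT(13));s=sense();print(Bl(s["ee_pos"])-Bl(CR(0,0,0)),MB.T@s["wrist_force"],s["wrist_torque"])
E
```

```text
t 16.25 pos [0.5487 0.1885 0.0938] d [0.003 0.006 0.04 ] a [-0.001  0.002 -0.   ] F [-11.2  -8.5  24.3] open 0.0237 grip 30.0 j [-0.55  0.54  0.2   2.03 -0.34  0.37  1.98]
[ 0.00284046 -0.00118886 -0.0064358 ] [ 0.09927032 -2.0729275  28.01125349] [-1.0469026   1.37991572 -0.05235709]
```

Call:
carry_out --plan "0 0 -0.03 0 0 0 0;0 0 -0.03 0 0 0 0;0 0 -0.03 0 0 0 0;0 0 -0.03 0 0 0 0;0 0 -0.1 0 0 0 0;0 0 -0.3 0 0 0 0;0 -0.5 -0.5 0 0 0 0;0 -1 -0.5 0 0 0 0;0 -1 -0.5 0 0 0 0;0 -1 -0.5 0 0 0 0"

```text
time_s: 17.08
ee_pos: [0.6073, 0.0357, 0.1842]
tool_rot: [-0.246, 0.962, 0.027, 0.111]
wrist_force: [0.4, 0.5, 0.5]
opening: 0.0443
grip_force: 0.0
```

```bash
python3 - <<'E'
from h import *
S,T=camera("side"),camera("top")
go(CR(0,0,.05),RT(13))
for n,p in(("S",S),("T",T)):
  for t in("crank_center","crank_round"):
    print(n,t,[np.round(x["uv"],1).tolist() for x in spot_point(p,t)], proj(p,B(*((0,.06,.009) if t=="crank_center" else (.042,.06,-.009)))))
cv2.imwrite("pics/Si.png",S["image"]);cv2.imwrite("pics/Ti.png",T["image"])
cv2.imwrite("pics/i.png",np.hstack([cv2.resize(S["image"][105:185,230:310],(400,400),interpolation=cv2.INTER_CUBIC),cv2.resize(T["image"][115:195,130:210],(400,400),interpolation=cv2.INTER_CUBIC)]))
E
```

```text
t 17.18 pos [0.6101 0.0278 0.1851] d [0.095 0.86  0.196] a [-0.006  0.002 -0.005] F [-0.3 -0.3  0.5] open 0.0444 grip 0.0 j [-0.27  0.44  0.25  1.89 -0.34  0.63  2.26]
S crank_center [[371.2, 281.4], [207.6, 309.3], [264.8, 143.6]] [265.09993916 145.06276778]
S crank_round [[275.3, 139.8], [369.4, 269.0], [212.0, 296.0]] [274.7003838  138.26137308]
T crank_center [[351.1, 250.6], [172.2, 157.4], [345.9, 115.0]] [173.62382999 157.00154798]
T crank_round [[334.3, 243.1], [168.0, 143.5], [333.2, 110.6]] [166.21434303 143.80258791]
```

View pics/i.png

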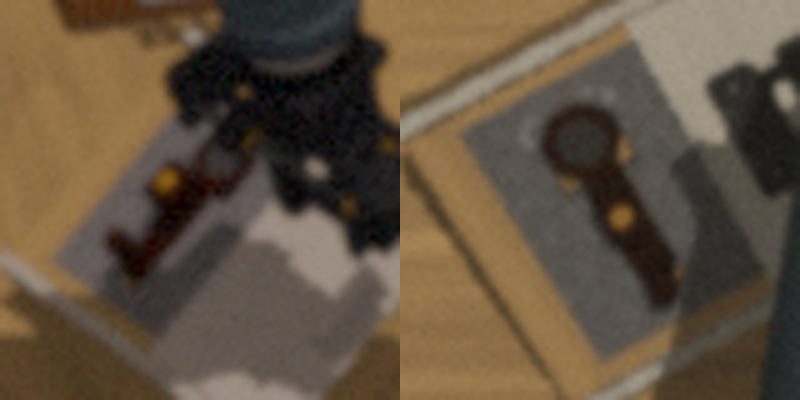

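```bash
python3 - <<'E'
from h import *
go(B(0,.0585,.08),RT(13));go(B(0,.0585,.05),RT(13))
E
```

```text
t 17.38 pos [0.6057 0.0383 0.1828] d [0.108 0.795 0.083] a [ 0.    -0.     0.002] F [-0.6  0.6  0.6] open 0.0437 grip 0.0 j [-0.28  0.44  0.24  1.9  -0.34  0.63  2.26]
t 17.38 pos [0.6057 0.0383 0.1828] d [0.064 0.795 0.226] a [ 0.    -0.     0.002] F [-0.6  0.6  0.6] open 0.0437 grip 0.0 j [-0.28  0.44  0.24  1.9  -0.34  0.63  2.26]
```

Call:
carry_out --plan "0.1 0.2 0 0 0 0 -1;0.1 0.4 0 0 0 0 -1;0.1 0.6 0 0 0 0 -1;0.1 0.795 0 0 0 0 -1;0.1 0.795 0.083 0 0 0 -1;0.1 0.795 0.083 0 0 0 -1;0.07 0.795 0.2 0 0 0 -1;0.064 0.795 0.226 0 0 0 -1;0.064 0.795 0.226 0 0 0 -1"

```text
time_s: 18.13
ee_pos: [0.5277, 0.1745, 0.1351]
tool_rot: [-0.245, 0.963, 0.027, 0.109]
wrist_force: [-0.7, -0.2, 0.3]
opening: 0.0005
grip_force: 0.0
```

```bash
cat >> h.py <<'E'
def st():
    s=sense();print("t",round(s["time_s"],2),"loc",Bl(s["ee_pos"]).round(4),"Floc",(MB.T@s["wrist_force"]).round(1),"open",round(s["opening"],4))
E
python3 - <<'E'
from h import *
st();go(B(0,.0585,.035),RT(13))
E
```

```text
t 18.13 loc [-0.001   0.0566  0.0498] Floc [-0.5  0.2  0.6] open 0.0005
t 18.13 pos [0.5277 0.1745 0.1351] d [-0.026  0.01   0.069] a [-0.001 -0.001  0.001] F [-0.7 -0.2  0.3] open 0.0005 grip 0.0 j [-0.58  0.43  0.24  2.07 -0.29  0.44  1.95]
```

Call:
carry_out --plan "-0.004 0.01 0.01 0 0 0 -1;-0.008 0.01 0.02 0 0 0 -1;-0.011 0.01 0.03 0 0 0 -1;-0.015 0.01 0.04 0 0 0 -1;-0.015 0.01 0.04 0 0 0 -1"

```text
time_s: 18.55
ee_pos: [0.5317, 0.1789, 0.1293]
tool_rot: [-0.245, 0.963, 0.027, 0.11]
wrist_force: [-0.2, -0.7, 0.1]
opening: 0.0006
grip_force: 0.0
```

```bash
python3 -c "
from h import *
st()"
```

```text
t 18.55 loc [0.001  0.0585 0.0419] Floc [-0.4 -0.6  0.3] open 0.0006
```

Call:
carry_out --plan "-0.003 0 0.01 0 0 0 -1;-0.007 0 0.02 0 0 0 -1;-0.011 0 0.03 0 0 0 -1;-0.011 0 0.03 0 0 0 -1"

```text
time_s: 18.88
ee_pos: [0.5342, 0.1803, 0.1246]
tool_rot: [-0.245, 0.963, 0.027, 0.11]
wrist_force: [-8.8, -3.2, 16.7]
opening: 0.0006
grip_force: 9.6
```

```bash
python3 -c "
from h import *
st()"
```

```text
t 18.88 loc [0.0012 0.0585 0.0364] Floc [ 0.3  1.4 19.1] open 0.0006
```

Call:
carry_out --plan "-0.002 0 0.006 0 0 0 -1;-0.004 0 0.012 0 0 0 -1;-0.004 0 0.012 0 0 0 -1;-0.004 0 0.012 0 0 0 -1"

```text
time_s: 19.22
ee_pos: [0.5344, 0.1804, 0.1242]
tool_rot: [-0.245, 0.963, 0.028, 0.109]
wrist_force: [-22.8, -9.2, 44.8]
opening: 0.0005
grip_force: 25.6
```

```bash
python3 -c "
from h import *
st()"
```

```text
t 19.22 loc [0.0012 0.0585 0.0359] Floc [ 1.3  2.8 51. ] open 0.0005
```

Call:
carry_out --plan "0 0 -0.1 0 0 0 -1;0 0 -0.1 0 0 0 -1;0 0.19 -0.1 0 0 0 -1;0 0.19 -0.1 0 0 0 -1;-0.02 0.19 0.03 0 0 0 -1;-0.04 0.19 0.1 0 0 0 -1;-0.04 0.19 0.13 0 0 0 -1;-0.04 0.19 0.13 0 0 0 -1"

```text
time_s: 19.88
ee_pos: [0.5289, 0.2209, 0.0964]
tool_rot: [-0.246, 0.963, 0.027, 0.109]
wrist_force: [-1.0, -1.0, 0.7]
opening: 0.0002
grip_force: 0.0
```

```bash
python3 -c "
from h import *
st();go(B(0,.0965,.0),RT(13))"
```

```text
t 19.88 loc [-0.0002  0.0967  0.0047] Floc [-0.8 -0.4  1.3] open 0.0002
t 19.88 pos [0.5289 0.2209 0.0964] d [-0.008 -0.001  0.022] a [-0.001 -0.001  0.001] F [-1.  -1.   0.7] open 0.0002 grip 0.0 j [-0.64  0.53  0.22  2.04 -0.31  0.37  1.88]
```

Call:
carry_out --plan "-0.003 0 0.008 0 0 0 -1;-0.006 0 0.016 0 0 0 -1;-0.008 0 0.023 0 0 0 -1;-0.008 0 0.023 0 0 0 -1"

```text
time_s: 20.22
ee_pos: [0.5322, 0.2223, 0.0945]
tool_rot: [-0.245, 0.963, 0.027, 0.111]
wrist_force: [-0.2, -0.9, 0.1]
opening: 0.0004
grip_force: 0.6
```

```bash
python3 -c "
from h import *
st()"
```

```text
t 20.22 loc [0.002  0.0964 0.0011] Floc [-0.5 -0.7  0.4] open 0.0004
```

Call:
carry_out --plan "-0.003 0 0.006 0 0 0 -1;-0.005 0 0.012 0 0 0 -1;-0.005 0 0.012 0 0 0 -1"

```text
time_s: 20.47
ee_pos: [0.5327, 0.2225, 0.0937]
tool_rot: [-0.245, 0.963, 0.028, 0.11]
wrist_force: [-13.7, -6.4, 26.8]
opening: 0.0002
grip_force: 15.2
```

```bash
python3 -c "
from h import *
st()"
```

```text
t 20.47 loc [0.002  0.0963 0.0003] Floc [ 0.4  0.9 30.8] open 0.0002
```

Boss top minus foam surface measures 36.0 mm, which matches home. I'll also press the disc to make sure it is flush.

Call:
carry_out --plan "0 0 -0.3 0 0 0 -1;0 0 -0.3 0 0 0 -1;0 -0.1 -0.3 0 0 0 -1;-0.15 -0.19 -0.25 0 0 0 -1;-0.22 -0.19 -0.15 0 0 0 -1;-0.22 -0.19 -0.1 0 0 0 -1;-0.22 -0.19 -0.1 0 0 0 -1"

```text
time_s: 21.05
ee_pos: [0.5841, 0.208, 0.1193]
tool_rot: [-0.246, 0.963, 0.027, 0.109]
wrist_force: [-1.6, 0.3, 0.2]
opening: 0.0004
grip_force: 0.0
```

```bash
python3 -c "
from h import *
st();go(B(0.046,.059,.003),RT(13));go(B(0.046,.059,-.001),RT(13))"
```

```text
t 21.05 loc [0.0479 0.0591 0.0033] Floc [-1.   1.   0.8] open 0.0004
t 21.05 pos [0.5841 0.208  0.1193] d [ 0.009 -0.     0.004] a [-0.001 -0.002  0.001] F [-1.6  0.3  0.2] open 0.0004 grip 0.0 j [-0.59  0.55  0.24  1.91 -0.31  0.48  1.94]
t 21.05 pos [0.5841 0.208  0.1193] d [ 0.003 -0.     0.023] a [-0.001 -0.002  0.001] F [-1.6  0.3  0.2] open 0.0004 grip 0.0 j [-0.59  0.55  0.24  1.91 -0.31  0.48  1.94]
```

Call:
carry_out --plan "0 0 0.008 0 0 0 -1;0 0 0.016 0 0 0 -1;0 0 0.022 0 0 0 -1;0 0 0.022 0 0 0 -1"

```text
time_s: 21.38
ee_pos: [0.5853, 0.2086, 0.1174]
tool_rot: [-0.246, 0.963, 0.027, 0.11]
wrist_force: [-1.5, -1.0, 1.8]
opening: 0.0006
grip_force: 1.3
```

```bash
python3 -c "
from h import *
st()"
```

```text
t 21.38 loc [0.0481 0.0589 0.001 ] Floc [-0.6 -0.2  2.5] open 0.0006
```

Call:
carry_out --plan "-0.001 0 0.008 0 0 0 -1;-0.001 0 0.008 0 0 0 -1;0 0 -0.1 0 0 0 -1;0 0 -0.3 0 0 0 -1;0 0 -0.5 0 0 0 -1;0 0 -0.5 0 0 0 -1;0 -0.5 -0.6 0 0 0 -1;0 -1 -0.6 0 0 0 -1;0 -1 -0.6 0 0 0 -1;0 -1 -0.6 0 0 0 -1"

```text
time_s: 22.22
ee_pos: [0.6424, 0.0495, 0.2325]
tool_rot: [-0.246, 0.963, 0.027, 0.111]
wrist_force: [1.1, 0.2, -0.3]
opening: 0.0007
grip_force: 0.0
```

```bash
python3 - <<'E'
from h import *
st();S,T=camera("side"),camera("top")
cv2.imwrite("pics/j.png",np.hstack([cv2.resize(S["image"][90:210,200:320],(400,400),interpolation=cv2.INTER_CUBIC),cv2.resize(T["image"][90:210,120:240],(400,400),interpolation=cv2.INTER_CUBIC)]))
E
```

```text
t 22.22 loc [ 0.0833 -0.1081  0.1136] Floc [ 0.8 -0.4 -0.8] open 0.0007
```

View pics/j.png

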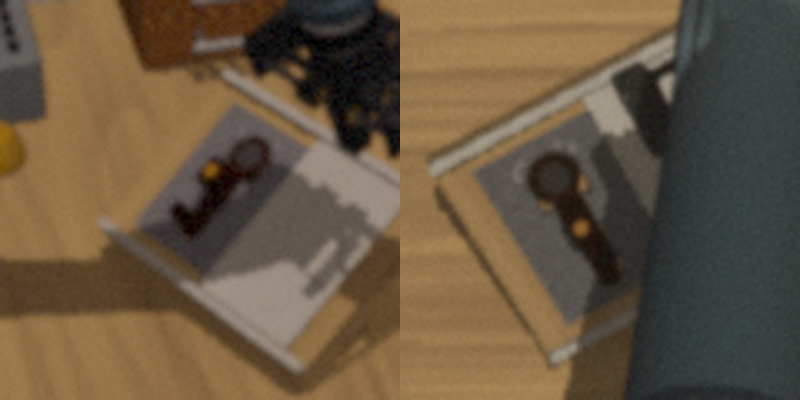

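Crank is seated (side view, disc at about (275,137) px). I'll check from the earlier clear pictures that the panel edge is where full opening puts it.

```bash
python3 - <<'E'
from h import *
P={"T":camera("top"),"S":camera("side")}
for k,p in P.items():
    im=cv2.GaussianBlur(cv2.imread(f"pics/{k}full.png"),(0,0),.7).astype(np.float32).sum(2)/3
    for e,y0,y1 in(("+y edge",-.03,.03),("-y edge",-.145,-.105)):
        ys=np.arange(y0,y1,.0015);pr=np.zeros(len(ys))
        for x in np.linspace(-.06,.08,25):
            uv=np.array([proj(p,B(x,y,.007)) for y in ys],np.float32)
            pr+=cv2.remap(im,uv[None,:,0],uv[None,:,1],cv2.INTER_LINEAR)[0]/25
        print(k,e,[(round(y*1000),int(v)) for y,v in zip(ys[::2],pr[::2])])
h=[tri([ray(P["S"],a),ray(P["T"],b)])[0] for a,b in [((275.4,151.5),(192.6,147)),((299.4,166),(225.1,129.6))]]
print([Bl(x).round(4) for x in h])
E
```

```text
T +y edge [(-30, 139), (-27, 139), (-24, 140), (-21, 140), (-18, 141), (-15, 142), (-12, 143), (-9, 143), (-6, 142), (-3, 137), (0, 122), (3, 101), (6, 89), (9, 86), (12, 86), (15, 86), (18, 87), (21, 87), (24, 87), (27, 87)]
T -y edge [(-145, 95), (-142, 94), (-139, 95), (-136, 95), (-133, 95), (-130, 96), (-127, 99), (-124, 109), (-121, 120), (-118, 128), (-115, 131), (-112, 128), (-109, 120), (-106, 113)]
S +y edge [(-30, 151), (-27, 151), (-24, 151), (-21, 151), (-18, 151), (-15, 151), (-12, 151), (-9, 151), (-6, 148), (-3, 143), (0, 134), (3, 122), (6, 112), (9, 104), (12, 101), (15, 99), (18, 99), (21, 99), (24, 99), (27, 100)]
S -y edge [(-145, 103), (-142, 103), (-139, 103), (-136, 103), (-133, 103), (-130, 104), (-127, 108), (-124, 116), (-121, 126), (-118, 131), (-115, 129), (-112, 124), (-109, 119), (-106, 117)]
[array([ 0.0009, -0.0032,  0.0251]), array([ 0.0032, -0.1142,  0.0328])]
```

```bash
python3 -c "
from cell import *
print(job_done())"
```

```text
the job is handed in; nothing more can be done
None
```

The panel is fully open at its end stop, and the crank is pressed home in its cutout, wide end uphill and flush with the foam. The arm has let go and is clear of everything. The job was handed in at about 22 s on the robot clock; I have no verdict back.

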